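# Stir the truffles in the warming pan

### The arm

A 6-joint arm with a two-finger parallel gripper is mounted at the origin on the work surface. World frame = base frame: x ahead of the robot, y to its left, z up, the work surface at z = 0. Lengths are in m, angles in rad, forces in N, time in s.
With the tool pointing down it reaches from about 0.3 to 0.875 m from the base axis. Payload 6.4 kg.
Tool frame: the origin (TCP) lies at the centre of the arm's flange, where the gripper is bolted on; the fingertips stand 173 mm ahead of it and the grasp point (between the pads) lies 155 mm ahead of it; z points along the fingers, y is the line along which they close (so a half turn about z gives the same grasp; the last joint's range is limited). The gripper opens to 85 mm and grips with 20 to 120 N. Pads are 22 mm wide; open, the fingers measure 114 mm over their backs; the gripper's body (76 mm by 85 mm) begins 54 mm behind the grasp point. The pads swing forward as they close: fully open they stand 13 mm farther back than shut.
Start: joints at [0.956, 0.181, 1.607, -0, 1.354, -0.206], TCP at [0.229, 0.528, 0.405] pointing down, gripper open.
Joint ranges: [-2.99, 2.99], [-0.89, 2.07], [0.3, 2.58], [-1.14, 4.28], [0, 2.63], [-3.12, 3.12]. Speed limits (rad/s): [2.57, 2.57, 3.01, 3.14, 3.14, 3.14].

### API

Orientations are given as a 3x3 rotation matrix whose columns are the frame's x, y, z axes.
In Python, from workcell import arm, eyes, sign_off gives the robot as it stands. The module is installed in compiled form; this text tells all that it offers.
- The arm moves only by the tool carry_out, never from a script. Its argument "moves" is a list of rows, each an object with "hand": the opening, from 0 (shut) to 1 (fully open); "translation": the shift along the tool's x, y, z scaled (see below), a list of three; "rotation": the turn, a rotation vector about the tool's x, y, z scaled (see below), a list of three. A call has exactly 10 rows; each row shifts and turns the commanded pose from where the row before left it, along the tool's axes as they then stand; what a row does not reach is not made up. The controller multiplies each number of a shift by 20 cm and each number of a turn by 180 degrees. A row lasts 1/8 s, in which the tool goes at most 62.5 mm and 10.7 degrees, less where a joint would pass 70% of its speed; a pose out of reach is approached as far as the arm can. A call with a number of a shift or a turn outside -1 to 1 is refused whole. A call with a gripper value outside its range is refused whole. The fingers move at their own pace and stop on an object; "squeeze" is the grip in N (left out, the last holds). Time passes only in rows, so rows that do not move let the fingers close, or fill a call up. It gives the time, the measured TCP pose, the force, the opening and the grip force at its end, in the units of the state.
- arm.state(): the state, without advancing time (a new reading comes with each control period).
- eyes.snapshot(name): name is "scene" or "top"; returns the picture (384x512x3 uint8, red, green, blue); there is no depth.
- eyes.camera_params(name): a dict with "camera_matrix" (3x3 intrinsics, pixels), "dist_coeffs" ([k1, k2, p1, p2, k3] as OpenCV has them; the pictures are not rectified), "xyz" and "rotation" of the camera in the world. Camera axes: x right, y up, looking along -z (the intrinsics and any distortion apply to the point x, -y, -z); pixel columns grow to the right and rows downward; lengths in m; the calibration is good to about 2 mm. A picture is of the moment at which its call begins. camera_params takes no time and is no camera call.
- sign_off(): hands the job in; it is judged then, once.
Trained networks look in the newest picture that a camera, given by its name, has taken for a name from the list of things; names that differ only in an ending like _2 or _b are one class to them, and where a whole thing is asked for, a point or a joint stands for the part that bears it (a point fixed in the world has none). Each returns a list of dicts, best first, with "conf" (0 to 1); they miss things now and then, are a little off and sometimes report something else, mostly with a low value. They report only what shows in the picture. A call takes as long as a camera call.
- eyes.find_in(label, camera): "bbox" ([left, top, right, bottom] as shares, 0 to 1, of the picture: columns of its width, rows of its height, round what is visible of it).
- eyes.trace(label, camera): "region" (384x512 bool, what is visible of it) and "bbox" ([left, top, right, bottom] as shares, 0 to 1, of the picture: columns of its width, rows of its height, round what is visible of it).
The state is a dict: "t": time; "joints": joint angles; "qd": joint speeds; "joint_torque": joint torques, N m; "position": TCP position; "tcp_rot": TCP orientation; "ft_force": force on the tool from outside, world axes, zero at the start; "moment": the same for the moment, N m; "grip_width": finger opening in m; "finger_force": force on a finger pad.
Only numpy, scipy, OpenCV 4.12 (cv2) and the standard library are available. Lean on these libraries where they do the work, as an engineer would, in place of code of your own. Each camera call takes 0.05 s, during which the arm holds its last target. There are 200 camera calls.

### The job

Take the wooden spatula from its block, dip its blade down among the truffles in the pan and stir them clockwise (seen from above) for at least two full, wide rounds about the pan's middle, sweeping the truffles along so that most of them are shifted by a truffle's half or more; keep the truffles in the pan and do not touch them with the fingers. Then lay the spatula flat back across its block, balanced there as before, and let go; leave the mould, the jar and the mug where they stand.

Things in the scene. Friction and masses are not known exactly. Their poses are not given: they have to be found in the camera images.
- pan: Low round aluminium pan in a round black warming plate (radius 100 mm, 20 mm high), one fixed unit. Origin: centre of the plate's underside; z up. Flat inner floor 25 mm and rim 65 mm above the origin; outer radius 83 mm and inner 79 mm at the rim, inner 75 mm at the floor. Its x axis may point any way; the truffles start heaped in its +y half, the -y half is empty.
- pan_floor (a point): Centre of the pan's inner floor.
- board: Dark wooden block that serves as spoon rest, fixed: 100 mm (x) x 110 mm (y) x 30 mm high. Origin: centre of its underside, so its top is 30 mm above it; z up.
- spoon: Flat pale wooden spatula, loose, 200 mm long, about 70 g, lying flat on the board along its x. Handle 18 mm wide (y), 14 mm thick, x from -100 to +55 mm; blade 42 mm wide, 10 mm thick, x to +100 mm. Origin: underside, middle of the length; z up. It starts about 20 mm from the board's centre towards the handle, whose end juts 70 mm past the board, free underneath, roughly towards the robot.
- spoon_grip (a point): Point in the middle of the handle's thickness, 35 mm from the handle's end (x = -65 mm, z = 7 mm in the spatula's frame), over the part that juts past the board: a place to grip it across its 18 mm width. It is 165 mm from the tip.
- spoon_mid (a point): The spatula's balance point (x = 12 mm, z = 5 mm in its frame).
- spoon_tip (a point): Middle of the blade's front edge (x = 100 mm, z = 5 mm in the spatula's frame); the 42 mm wide edge runs along the spatula's y.
- truffle1: Smoothly glazed dark chocolate truffle (slippery: friction about 0.25), a ball of 28 mm diameter, 14 g, loose in the pan; it rolls. Origin: its centre.
- truffle2: Smoothly glazed dark chocolate truffle (slippery: friction about 0.25), a ball of 28 mm diameter, 14 g, loose in the pan; it rolls. Origin: its centre.
- truffle3: Smoothly glazed dark chocolate truffle (slippery: friction about 0.25), a ball of 28 mm diameter, 14 g, loose in the pan; it rolls. Origin: its centre.
- truffle4: Smoothly glazed dark chocolate truffle (slippery: friction about 0.25), a ball of 28 mm diameter, 14 g, loose in the pan; it rolls. Origin: its centre.
- truffle5: Smoothly glazed dark chocolate truffle (slippery: friction about 0.25), a ball of 28 mm diameter, 14 g, loose in the pan; it rolls. Origin: its centre.
- truffle6: Smoothly glazed dark chocolate truffle (slippery: friction about 0.25), a ball of 28 mm diameter, 14 g, loose in the pan; it rolls. Origin: its centre.
- truffle7: Smoothly glazed dark chocolate truffle (slippery: friction about 0.25), a ball of 28 mm diameter, 14 g, loose in the pan; it rolls. Origin: its centre.
- mould: Bystander: clear slab mould filled with chocolates, 135 x 275 x 24 mm, loose. Origin: centre of its underside.
- jar: Bystander: lidded jar, 80 mm diameter, 120 mm tall, loose. Origin: centre of its underside.
- jug: Bystander: steel mug, 90 mm diameter, 110 mm tall, handle on its +y side, loose. Origin: centre of its underside.

How it is judged:
On the way, in this order (a step that is already met when the one before it is completed fails the run):
1. the spatula's tip, down among the truffles in the pan, passes the pan's +x side, at least 15 mm from its centre (z of spoon_tip in the frame of pan below 0.055 m and horizontal distance between spoon_tip and pan_floor below 0.08 m and x of spoon_tip in the frame of pan above 0.015 m and y of spoon_tip in the frame of pan between -0.014 and 0.014 m), for 0.04 s.
2. the spatula's tip, down among the truffles in the pan, passes the pan's -y side, at least 15 mm from its centre (z of spoon_tip in the frame of pan below 0.055 m and horizontal distance between spoon_tip and pan_floor below 0.08 m and y of spoon_tip in the frame of pan below -0.015 m and x of spoon_tip in the frame of pan between -0.014 and 0.014 m), for 0.04 s.
3. the spatula's tip, down among the truffles in the pan, passes the pan's -x side, at least 15 mm from its centre (z of spoon_tip in the frame of pan below 0.055 m and horizontal distance between spoon_tip and pan_floor below 0.08 m and x of spoon_tip in the frame of pan below -0.015 m and y of spoon_tip in the frame of pan between -0.014 and 0.014 m), for 0.04 s.
4. the spatula's tip, down among the truffles in the pan, passes the pan's +y side, at least 15 mm from its centre (z of spoon_tip in the frame of pan below 0.055 m and horizontal distance between spoon_tip and pan_floor below 0.08 m and y of spoon_tip in the frame of pan above 0.015 m and x of spoon_tip in the frame of pan between -0.014 and 0.014 m), for 0.04 s.
5. one clockwise round later the tip passes the +x side again in the same way, and at least four of the seven truffles then lie more than 15 mm from where they started (all of step 1 and (distance of each of truffle4, truffle5, truffle6, truffle7 from where it was at the start of the episode above 0.015 m or (distance of each of truffle1, truffle2, truffle3 from where it was at the start of the episode above 0.015 m and (distance of truffle4 from where it was at the start of the episode above 0.015 m or distance of truffle5 from where it was at the start of the episode above 0.015 m or distance of truffle6 from where it was at the start of the episode above 0.015 m or distance of truffle7 from where it was at the start of the episode above 0.015 m)) or ((distance of each of truffle1, truffle2 from where it was at the start of the episode above 0.015 m or distance of each of truffle1, truffle3 from where it was at the start of the episode above 0.015 m or distance of each of truffle2, truffle3 from where it was at the start of the episode above 0.015 m) and (distance of each of truffle4, truffle5 from where it was at the start of the episode above 0.015 m or distance of each of truffle4, truffle6 from where it was at the start of the episode above 0.015 m or distance of each of truffle4, truffle7 from where it was at the start of the episode above 0.015 m or distance of each of truffle5, truffle6 from where it was at the start of the episode above 0.015 m or distance of each of truffle5, truffle7 from where it was at the start of the episode above 0.015 m or distance of each of truffle6, truffle7 from where it was at the start of the episode above 0.015 m)) or ((distance of truffle1 from where it was at the start of the episode above 0.015 m or distance of truffle2 from where it was at the start of the episode above 0.015 m or distance of truffle3 from where it was at the start of the episode above 0.015 m) and (distance of each of truffle4, truffle5, truffle6 from where it was at the start of the episode above 0.015 m or distance of each of truffle4, truffle5, truffle7 from where it was at the start of the episode above 0.015 m or distance of each of truffle4, truffle6, truffle7 from where it was at the start of the episode above 0.015 m or distance of each of truffle5, truffle6, truffle7 from where it was at the start of the episode above 0.015 m)))), for 0.04 s.
At the end, for the whole second after the job is handed in: The spatula lies flat (within about 7 degrees), released and still, on top of the block with its balance point within 45 mm of the block's centre along the block's x and 50 mm along its y; all seven truffles are in the pan (x of spoon_mid in the frame of board between -0.045 and 0.045 m and y of spoon_mid in the frame of board between -0.05 and 0.05 m and z of spoon_mid in the frame of board between 0.028 and 0.045 m and angle between spoon's own z axis and vertical below 0.12 rad and linear speed of spoon below 0.02 m/s and horizontal distance between each of truffle1, truffle2, truffle3, truffle4, truffle5, truffle6, truffle7 and pan below 0.075 m and height (world z) of each of truffle1, truffle2, truffle3, truffle4, truffle5, truffle6, truffle7 below 0.09 m); the robot touches nothing.
It fails at once if a truffle leaves the pan (horizontal distance between any of truffle1, truffle2, truffle3, truffle4, truffle5, truffle6, truffle7 and pan above 0.092 m).
It fails at once if the gripper's fingers touch a truffle (contact force between the fingers and truffle1 above 0.5 N or contact force between the fingers and truffle2 above 0.5 N or contact force between the fingers and truffle3 above 0.5 N or contact force between the fingers and truffle4 above 0.5 N or contact force between the fingers and truffle5 above 0.5 N or contact force between the fingers and truffle6 above 0.5 N or contact force between the fingers and truffle7 above 0.5 N).
It fails at once if the mould, the jar or the jug is shifted by more than 30 mm (distance of any of mould, jar, jug from where it was at the start of the episode above 0.03 m).
It also fails if it takes over 67 s, if anything falls off the work surface, if the arm or the gripper's body presses on something with over 40 N, if the wrist force passes 120 N, or if a joint passes its speed limit or range.

## Working session

There is one attempt and no reset: what is moved stays moved. The work goes in short steps, Python scripts to look and compute and a tool call to move; the robot and the scene stay as the last step left them, time stands still between calls to the robot, and variables do not carry over. Pictures are saved under pics/ and viewed, at most 10 in all, crops included, and the job is handed in when it is done.

Besides the shell and the picture viewer there is one more tool, called as a command line: name --argument value ..., lists and objects as JSON in quotes. carry_out: Moves the arm, as the interface text tells. Shifts and turns lie within -1 to 1; 1 stands for 20 cm of shift or 180 degrees of turn. Its arguments: {"type":"object","properties":{"moves":{"type":"array"},"squeeze":{"type":"number"}},"required":["moves"]}

```bash
mkdir -p pics; cat > h.py <<'E'
import numpy as np, cv2
from workcell import arm, eyes, sign_off
def cam(n):
    p=eyes.camera_params(n); return np.array(p["camera_matrix"],float),np.array(p["dist_coeffs"],float),np.array(p["xyz"],float),np.array(p["rotation"],float).reshape(3,3)
def topix(P,n):
    K,d,c,R=cam(n); q=(np.atleast_2d(P)-c)@R*[1,-1,-1]
    return cv2.projectPoints(q,np.zeros(3),np.zeros(3),K,d)[0][:,0]
def ray(uv,n,z):
    K,d,c,R=cam(n); u=cv2.undistortPoints(np.atleast_2d(np.float64(uv))[:,None],K,d)[:,0]
    r=np.c_[u[:,0],-u[:,1],-np.ones(len(u))]@R.T
    return c+r*((z-c[2])/r[:,2])[:,None]
E
python3 - <<'E'
from h import *
np.set_printoptions(precision=4,suppress=True)
for n in("scene","top"):
    cv2.imwrite(f"pics/{n}0.png",eyes.snapshot(n)[:,:,::-1]); print(n,cam(n))
    for l in("pan","board","spoon","truffle1","mould","jar","jug"):
        for r in eyes.trace(l,n)[:7]:
            ys,xs=np.nonzero(r["region"]); z={"truffle1":.039,"spoon":.04,"board":.03,"pan":.065}.get(l,.0)
            print(n,l,round(r["conf"],2),np.array(r["bbox"])*[512,384,512,384],xs.mean(),ys.mean(),ray([xs.mean(),ys.mean()],n,z))
print(arm.state())
E
```

```text
scene (array([[364.4604,   0.    , 258.5359],
       [  0.    , 364.4604, 196.2769],
       [  0.    ,   0.    ,   1.    ]]), array([0.0099, 0.    , 0.    , 0.    , 0.    ]), array([ 1.1801, -0.285 ,  0.7572]), array([[ 0.4533, -0.6642,  0.5944],
       [ 0.8913,  0.328 , -0.3132],
       [ 0.0131,  0.6718,  0.7407]]))
scene board 0.63 [283.4944 167.6928 332.288  205.7088] 304.39400428265526 187.2291220556745 [[0.6225 0.1514 0.03  ]]
scene spoon 0.63 [298.2912 153.7152 322.2016 205.0176] 308.1621129326047 182.8360655737705 [[0.6205 0.1636 0.04  ]]
scene spoon 0.57 [134.5024 190.6176 216.5248 269.2992] 173.82973102785783 234.49039385206532 [[ 0.6249 -0.2217  0.04  ]]
scene truffle1 0.65 [192.4096 229.4016 202.2912 235.8144] 194.67948717948718 232.32051282051282 [[ 0.6404 -0.1743  0.039 ]]
scene truffle1 0.52 [166.912  215.808  180.7872 226.2912] 173.56962025316454 219.0 [[ 0.5779 -0.2072  0.039 ]]
scene truffle1 0.47 [182.4256 208.8192 192.3072 223.4112] 187.09859154929578 213.90140845070422 [[ 0.5772 -0.1714  0.039 ]]
scene truffle1 0.44 [169.3184 204.2112 179.5072 216.384 ] 176.1267
[... 2650 characters left out ...]
8301887 [[ 0.5828 -0.1789  0.    ]]
top jug 0.58 [206.2848 167.8848 233.216  227.904 ] 220.02591792656588 190.24406047516197 [[0.6181 0.172  0.    ]]
{'t': 0.8, 'joints': array([ 0.9557,  0.1808,  1.607 ,  0.    ,  1.3538, -0.2063]), 'qd': array([ 0.0009,  0.0014, -0.0003, -0.0006,  0.0019,  0.0007]), 'joint_torque': array([  0.0004, -44.4818, -35.1658,  -0.0004,   0.0008,   0.    ]), 'position': array([0.2286, 0.5276, 0.4047]), 'tcp_rot': array([[-0.9176,  0.3976,  0.    ],
       [ 0.3976,  0.9176,  0.0001],
       [-0.    ,  0.0001, -1.    ]]), 'ft_force': array([-0.9298,  0.6559,  0.1541]), 'moment': array([0.0026, 0.0245, 0.0335]), 'finger_force': 0.0, 'grip_width': 0.08538026807201492}
```

```bash
python3 - <<'E'
from h import *
a=cv2.imread("pics/top0.png")[120:240,190:385]; b=cv2.imread("pics/scene0.png")[140:290,130:345]
a=cv2.resize(a,None,fx=4,fy=4,interpolation=2); cv2.imwrite("pics/a.png",a)
cv2.imwrite("pics/b.png",cv2.resize(b,None,fx=3.7,fy=3.7,interpolation=2))
for n in("top",):
  for l in("spoon","board"):
    r=eyes.trace(l,n)[0]["region"]if eyes.snapshot(n) is not None else 0
    c,s,an=cv2.minAreaRect(np.argwhere(r)[:,::-1].astype(np.float32)); bx=cv2.boxPoints((c,s,an)); z=.044 if l=="spoon" else .03
    P=ray(bx,n,z)[:,:2]; print(l,bx.tolist(),P.round(4).tolist(),P.mean(0))
    e=P[1]-P[0];f=P[2]-P[1]; print(np.linalg.norm(e),np.degrees(np.arctan2(*e[::-1])),np.linalg.norm(f),np.degrees(np.arctan2(*f[::-1])))
E
```

```text
spoon [[202.80001831054688, 223.59999084472656], [222.30001831054688, 165.09999084472656], [234.60000610351562, 169.1999969482422], [215.10000610351562, 227.6999969482422]] [[0.5044, 0.2212], [0.6916, 0.1599], [0.6772, 0.1204], [0.4909, 0.1827]] [0.59099098 0.17106677]
0.19700591132323286 -18.139142849197604 0.042025357855434736 -110.06944194901337
board [[201.4117889404297, 201.3529510498047], [209.11766052246094, 170.52943420410156], [243.47059631347656, 179.11766052246094], [235.7647247314453, 209.94117736816406]] [[0.5772, 0.2284], [0.6781, 0.2043], [0.6472, 0.093], [0.5474, 0.1186]] [0.61249385 0.16108169]
0.10370640192353095 -13.460133764755101 0.1154662825905988 -105.52294549711989
```

View pics/a.png

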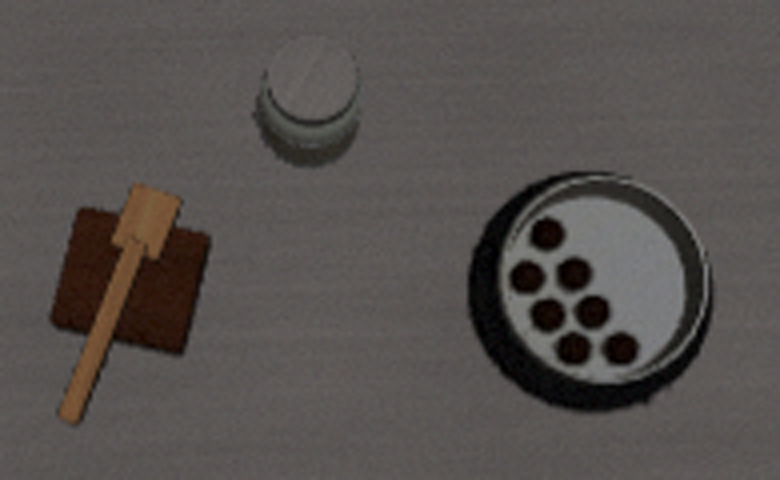

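View pics/b.png

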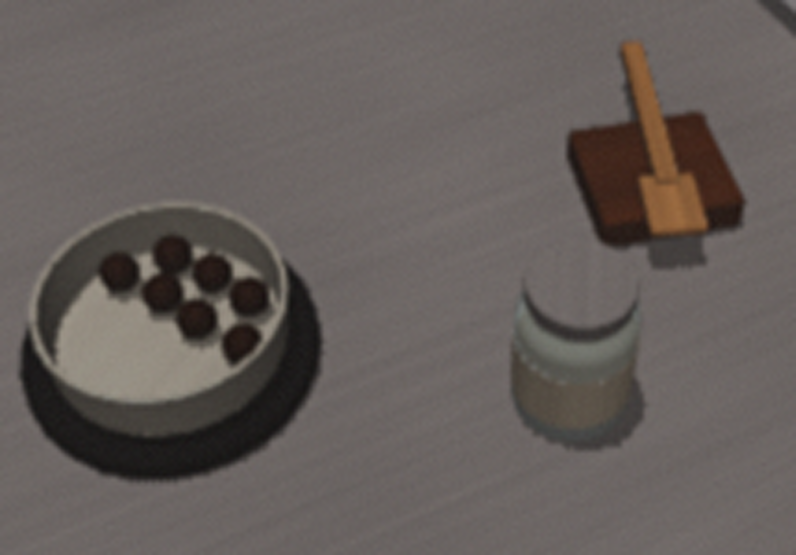

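The top view shows the spatula with its handle end near (207, 225) and its blade tip near (229, 168). The pan rim is centred near (341, 190), and the heap lies on its left and lower side in two rows of 4 and 3. The scene view agrees. I'll refine the poses by projecting the models back into the pictures.

```bash
cat > m.py <<'E'
from h import *
np.set_printoptions(precision=4,suppress=True)
def c2(x,y): return [190+x/4,120+y/4]
h=ray(c2(70,419),"top",.044)[0]; t=ray(c2(158,191),"top",.040)[0]
print("handle",h,"tip",t,np.linalg.norm((t-h)[:2]),np.degrees(np.arctan2(*(t-h)[1::-1])))
B=ray([c2(80,207),c2(210,234),c2(182,355),c2(52,325)],"top",.03); print("board",B.mean(0),np.degrees(np.arctan2(*(B[0]-B[3])[1::-1])))
rim=[ray(c2(*p),"top",.065)[0] for p in((497,278),(710,278),(603,172),(603,384))]; print(np.array(rim))
pc=np.array([(rim[2]+rim[3])[0]/2,(rim[0]+rim[1])[1]/2,.065]);print("pan",pc)
a=np.linspace(0,6.283,120)
for n in("top","scene"):
    im=cv2.imread(f"pics/{n}0.png"); s=4; im=cv2.resize(im,None,fx=s,fy=s,interpolation=2)
    for r,z,c in((.083,.065,(0,255,255)),(.1,0,(0,0,255))):
        P=np.c_[pc[0]+r*np.cos(a),pc[1]+r*np.sin(a),a*0+z]
        for q in topix(P,n): cv2.circle(im,tuple(int(v) for v in(q+.5)*s),1,c,-1)
    for P in np.r_[B,[h,t]]: cv2.circle(im,tuple(int(v) for v in(topix(P,n)[0]+.5)*s),4,(0,255,0),-1)
    o=im[480:960,760:1540] if n=="top" else im[560:1160,520:1320]
    cv2.imwrite(f"pics/o{n}.png",o)
E
python3 m.py; python3 -c "
import cv2,numpy as np
a=cv2.imread('pics/otop.png');b=cv2.imread('pics/oscene.png')
a=cv2.resize(a,(400,246));b=cv2.resize(b,(400,300));cv2.imwrite('pics/o.png',cv2.resize(np.vstack([a,b]),None,fx=1.09,fy=1.09))"
```

```text
handle [0.5005 0.2065 0.044 ] tip [0.6833 0.1371 0.04  ] 0.19554859410765485 -20.774016275849068
board [0.613  0.1601 0.03  ] -12.810948559065835
[[ 0.6018 -0.1286  0.065 ]
 [ 0.5986 -0.2968  0.065 ]
 [ 0.6857 -0.2171  0.065 ]
 [ 0.517  -0.2071  0.065 ]]
pan [ 0.6013 -0.2127  0.065 ]
```

View pics/oscene.png

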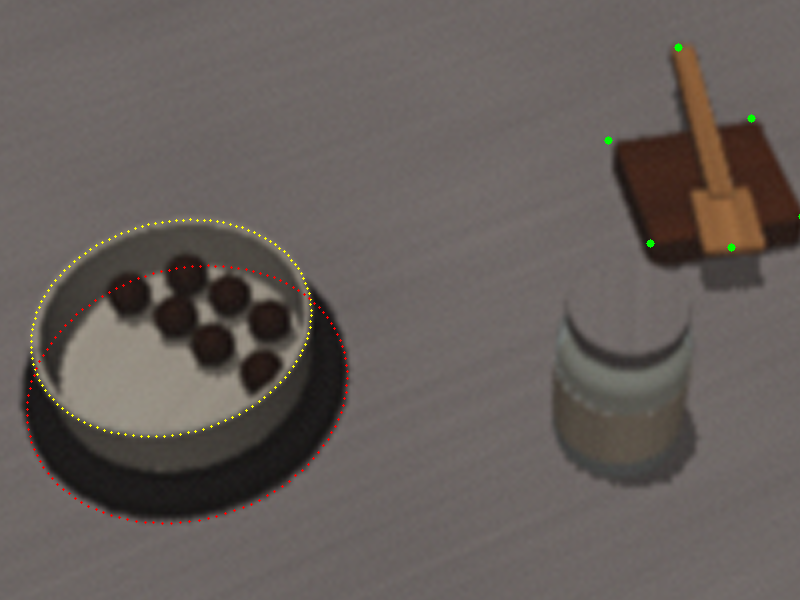

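carry_out --moves '[{"hand": 0.7,"translation": [-0.2055,-0.0915,0.0775],"rotation": [0,0,0]},{"hand": 0.7,"translation": [-0.2055,-0.0915,0.0775],"rotation": [0,0,0]},{"hand": 0.7,"translation": [-0.2055,-0.0915,0.0775],"rotation": [0,0,0]},{"hand": 0.7,"translation": [-0.2055,-0.0915,0.0775],"rotation": [0,0,0]},{"hand": 0.7,"translation": [-0.2055,-0.0915,0.0775],"rotation": [0,0,0]},{"hand": 0.7,"translation": [-0.2055,-0.0915,0.0775],"rotation": [0,0,0]},{"hand": 0.7,"translation": [-0.2055,-0.0915,0.0775],"rotation": [0,0,0]},{"hand": 0.7,"translation": [-0.2055,-0.0915,0.0775],"rotation": [0,0,0]},{"hand": 0.7,"translation": [-0.2055,-0.0915,0.0775],"rotation": [0,0,0]},{"hand": 0.7,"translation": [-0.2055,-0.0915,0.0775],"rotation": [0,0,-0.015]}]'

```text
t: 2.25
position: [0.534, 0.1952, 0.2494]
tcp_rot: [[-0.936, 0.353, 0.001], [0.353, 0.936, 0.0], [-0.0, 0.0, -1.0]]
ft_force: [0.3, -0.5, 0.1]
grip_width: 0.0595
finger_force: 0.0
```

```bash
cat >> h.py <<'E'
from scipy.spatial.transform import Rotation as Rot
np.set_printoptions(precision=4,suppress=True)
def delta(p,R=None):
    s=arm.state(); T=np.array(s["tcp_rot"])
    print("t",s["t"],"pos",s["position"],"w",s["grip_width"],"q",s["joints"]); print(T)
    print("shift units",T.T@(np.array(p)-s["position"])/.2)
    if R is not None: print("rot units",Rot.from_matrix(T.T@R).as_rotvec()/np.pi)
E
python3 - <<'E'
from h import *
a=np.radians(-20.7);x=-np.array([np.cos(a),np.sin(a),0]);z=np.array([0,0,-1.]);R=np.c_[x,np.cross(z,x),z]
delta([.533,.1965,.19],R)
cv2.imwrite("pics/c.png",cv2.resize(eyes.snapshot("scene")[100:250,220:420,::-1],None,fx=4,fy=4,interpolation=2))
E
```

```text
t 2.25 pos [0.534  0.1952 0.2494] w 0.05952741396542261 q [ 0.1417  0.3539  1.7362  0.0001  1.0509 -1.0685]
[[-0.9356  0.3529  0.0005]
 [ 0.3529  0.9356  0.0002]
 [-0.0004  0.0003 -1.    ]]
shift units [0.007  0.0044 0.2968]
rot units [0.0001 0.0001 0.0002]
```

View pics/c.png

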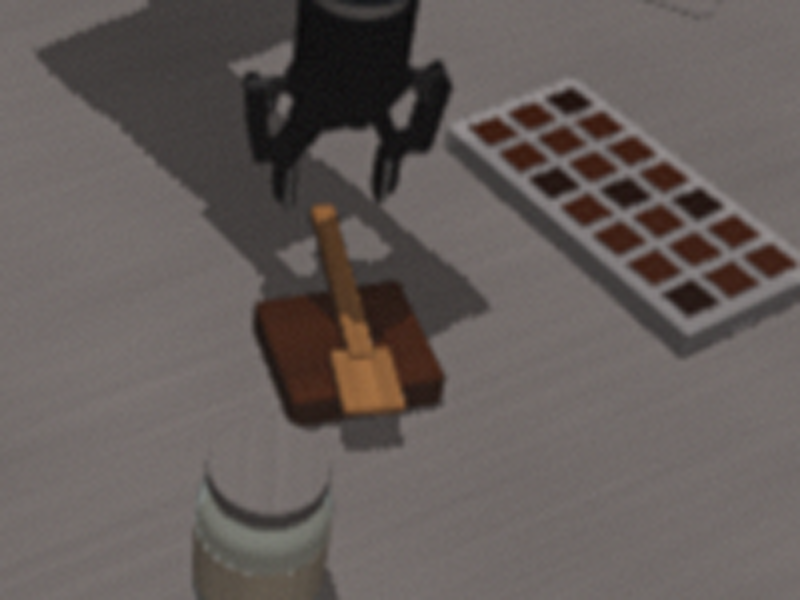

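The handle lies between the open fingers in this view. I'll lower and grip.

carry_out --squeeze 100 --moves '[{"hand": 0.7,"translation": [0.007,0.004,0.075],"rotation": [0,0,0]},{"hand": 0.7,"translation": [0,0,0.075],"rotation": [0,0,0]},{"hand": 0.7,"translation": [0,0,0.075],"rotation": [0,0,0]},{"hand": 0.7,"translation": [0,0,0.072],"rotation": [0,0,0]},{"hand": 0.0,"translation": [0,0,0],"rotation": [0,0,0]},{"hand": 0.0,"translation": [0,0,0],"rotation": [0,0,0]},{"hand": 0.0,"translation": [0,0,0],"rotation": [0,0,0]},{"hand": 0.0,"translation": [0,0,0],"rotation": [0,0,0]},{"hand": 0.0,"translation": [0,0,0],"rotation": [0,0,0]},{"hand": 0.0,"translation": [0,0,0],"rotation": [0,0,0]}]'

```text
t: 3.55
position: [0.5322, 0.1977, 0.1909]
tcp_rot: [[-0.935, 0.354, 0.001], [0.354, 0.935, 0.0], [-0.001, 0.001, -1.0]]
ft_force: [-0.3, 1.5, 3.4]
grip_width: 0.0162
finger_force: 97.7
```

carry_out --moves '[{"hand": 0.0,"translation": [0,0,-0.1],"rotation": [0,0,0]},{"hand": 0.0,"translation": [0,0,-0.2],"rotation": [0,0,0]},{"hand": 0.0,"translation": [0,0,-0.2],"rotation": [0,0,0]},{"hand": 0.0,"translation": [0,0,-0.2],"rotation": [0,0,0]},{"hand": 0.0,"translation": [0,0,-0.2],"rotation": [0,0.02,0]},{"hand": 0.0,"translation": [0,0,0],"rotation": [0,0.04,0]},{"hand": 0.0,"translation": [0,0,0],"rotation": [0,0.05,0]},{"hand": 0.0,"translation": [0,0,0],"rotation": [0,0.05,0]},{"hand": 0.0,"translation": [0,0,0],"rotation": [0,0.05,0]},{"hand": 0.0,"translation": [0,0,0],"rotation": [0,0.05,0]}]'

```text
t: 4.8
position: [0.532, 0.1973, 0.3716]
tcp_rot: [[-0.638, 0.354, -0.684], [0.241, 0.935, 0.259], [0.732, 0.0, -0.682]]
ft_force: [-0.2, -0.1, -0.2]
grip_width: 0.0166
finger_force: 97.5
```

```bash
cat >> h.py <<'E'
def stir(th=60,yaw=-20.7):
    a=np.radians(yaw);h=np.array([np.cos(a),np.sin(a),0]);t=np.radians(th);k=np.array([0,0,1.])
    x=-h*np.cos(t)+k*np.sin(t); z=-h*np.sin(t)-k*np.cos(t)
    return np.c_[x,np.cross(z,x),z]
def tcp_for(tip,R): return np.array(tip)+.165*R[:,0]-.157*R[:,2]   # spoon x=-tool x
E
python3 - <<'E'
from h import *
R=stir(); print(tcp_for([.601,-.213,.034],R)); delta(tcp_for([.601,-.213,.16],R),R)
cv2.imwrite("pics/d.png",eyes.snapshot("scene")[:,:,::-1])
E
```

```text
[ 0.651  -0.2319  0.2554]
t 4.8 pos [0.532  0.1973 0.3716] w 0.016562120507286296 q [ 0.0658  0.4207  1.4692  0.3404  2.0023 -1.1231]
[[-0.6378  0.3535 -0.6842]
 [ 0.2408  0.9354  0.2589]
 [ 0.7316  0.0004 -0.6818]]
shift units [-0.8605 -1.797  -0.9963]
rot units [0.0001 0.0721 0.0001]
```

View pics/d.png

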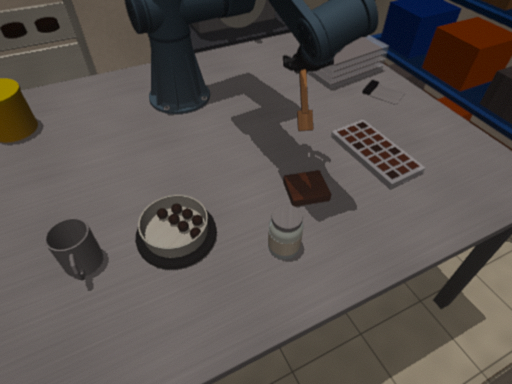

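The spatula is held firmly with the blade hanging down near (305, 120), and the truffles in the pan near (180, 220) are untouched. Next I'll carry it over the pan's empty side.

carry_out --moves '[{"hand": 0.0,"translation": [-0.1157,-0.2383,-0.1386],"rotation": [0,0,0]},{"hand": 0.0,"translation": [-0.1157,-0.2383,-0.1386],"rotation": [0,0,0]},{"hand": 0.0,"translation": [-0.1157,-0.2383,-0.1386],"rotation": [0,0,0]},{"hand": 0.0,"translation": [-0.1157,-0.2383,-0.1386],"rotation": [0,0,0]},{"hand": 0.0,"translation": [-0.1157,-0.2383,-0.1386],"rotation": [0,0,0]},{"hand": 0.0,"translation": [-0.1157,-0.2383,-0.1386],"rotation": [0,0,0]},{"hand": 0.0,"translation": [-0.1157,-0.2383,-0.1386],"rotation": [0,0,0]},{"hand": 0.0,"translation": [-0.1157,-0.2383,-0.1386],"rotation": [0,0,0]},{"hand": 0.0,"translation": [0,0,0],"rotation": [0,0.036,0]},{"hand": 0.0,"translation": [0,0,0],"rotation": [0,0.036,0]}]'

```text
t: 6.1
position: [0.6664, -0.2624, 0.3881]
tcp_rot: [[-0.47, 0.355, -0.808], [0.18, 0.935, 0.306], [0.864, -0.001, -0.503]]
ft_force: [-0.8, 0.7, -0.6]
grip_width: 0.0162
finger_force: 97.7
```

```bash
python3 - <<'E'
from h import *
R=stir(); tip=[.6176,-.2427,.16]; delta(tcp_for(tip,R),R)
s=arm.state();T=np.array(s["tcp_rot"]);p=np.array(s["position"]); now=p-.165*T[:,0]+.157*T[:,2]; print("tip now",now,topix(now,"scene"),topix(now,"top"))
A=eyes.snapshot("scene")[:,:,::-1];B=eyes.snapshot("top")[:,:,::-1]
A=A[120:290,100:270].copy();B=B[110:280,260:430].copy()
cv2.imwrite("pics/e.png",cv2.resize(np.hstack([A,B]),None,fx=2.35,fy=2.35,interpolation=2))
E
```

```text
t 6.1 pos [ 0.6664 -0.2624  0.3881] w 0.01616052862438321 q [-0.5135  0.8564  0.8199 -0.2172  2.4925 -1.8198]
[[-0.4699  0.3551 -0.8081]
 [ 0.1798  0.9348  0.3062]
 [ 0.8642 -0.0014 -0.5031]]
shift units [-0.0309  0.0059  0.0133]
rot units [ 0.0003  0.0011 -0.0007]
tip now [ 0.6171 -0.244   0.1665] [[153.3444 200.6623]] [[358.9373 176.7023]]
```

View pics/e.png

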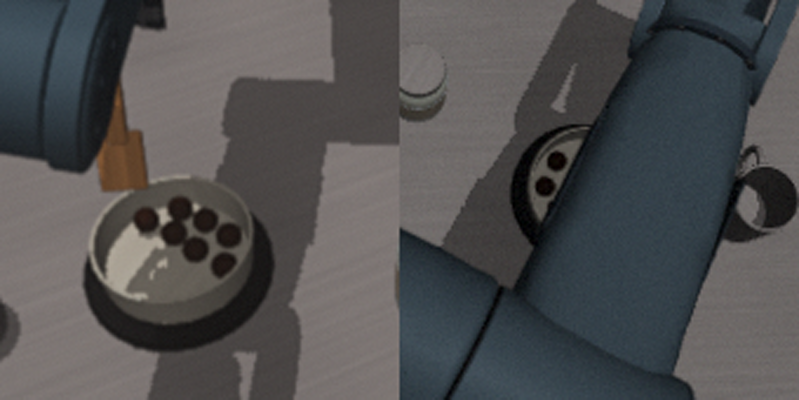

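The blade's edge is at scene (153, 201), which matches the prediction to within a pixel. It hangs over the pan's rear and empty side, so I'll lower it.

carry_out --moves '[{"hand": 0.0,"translation": [-0.07,0.006,0.041],"rotation": [0,0,0]},{"hand": 0.0,"translation": [-0.07,0,0.041],"rotation": [0,0,0]},{"hand": 0.0,"translation": [-0.07,0,0.041],"rotation": [0,0,0]},{"hand": 0.0,"translation": [-0.07,0,0.041],"rotation": [0,0,0]},{"hand": 0.0,"translation": [-0.07,0,0.041],"rotation": [0,0,0]},{"hand": 0.0,"translation": [-0.07,0,0.041],"rotation": [0,0,0]},{"hand": 0.0,"translation": [-0.07,0,0.041],"rotation": [0,0,0]},{"hand": 0.0,"translation": [-0.06,0,0.035],"rotation": [0,0,0]},{"hand": 0.0,"translation": [0,0,0],"rotation": [0,0,0]},{"hand": 0.0,"translation": [0,0,0],"rotation": [0,0,0]}]'

```text
t: 7.45
position: [0.6671, -0.26, 0.2602]
tcp_rot: [[-0.471, 0.354, -0.808], [0.179, 0.935, 0.306], [0.864, -0.0, -0.504]]
ft_force: [-0.6, -0.1, -0.7]
grip_width: 0.0164
finger_force: 97.7
```

```bash
python3 - <<'E'
from h import *
R=stir(); tip=[.6176,-.2427,.034]; delta(tcp_for(tip,R),R)
s=arm.state();T=np.array(s["tcp_rot"]);p=np.array(s["position"]); print("tip now",p-.165*T[:,0]+.157*T[:,2],s["ft_force"])
ps=np.radians(-40-18*np.arange(21)); d=np.diff(np.c_[.034*np.cos(ps),.034*np.sin(ps)],axis=0)/.2
print(np.c_[-.5*d[:,0],d[:,1],-.866*d[:,0]].round(4).tolist())
E
```

```text
t 7.45 pos [ 0.6671 -0.26    0.2602] w 0.016389991383114623 q [-0.5106  0.9761  0.8768 -0.1756  2.3185 -1.7662]
[[-0.4714  0.3539 -0.8078]
 [ 0.1785  0.9353  0.3056]
 [ 0.8637 -0.0001 -0.5041]]
shift units [-0.0234 -0.0067  0.0074]
rot units [ 0.0001  0.0015 -0.0001]
tip now [ 0.618  -0.2415  0.0385] [-0.6028 -0.1005 -0.6823]
[[0.0201, -0.0349, 0.0348], [0.0245, -0.0208, 0.0424], [0.0265, -0.0046, 0.0459], [0.0259, 0.012, 0.0449], [0.0228, 0.0274, 0.0395], [0.0174, 0.0401, 0.0302], [0.0104, 0.049, 0.018], [0.0023, 0.053, 0.004], [-0.006, 0.0518, -0.0104], [-0.0137, 0.0456, -0.0237], [-0.0201, 0.0349, -0.0348], [-0.0245, 0.0208, -0.0424], [-0.0265, 0.0046, -0.0459], [-0.0259, -0.012, -0.0449], [-0.0228, -0.0274, -0.0395], [-0.0174, -0.0401, -0.0302], [-0.0104, -0.049, -0.018], [-0.0023, -0.053, -0.004], [0.006, -0.0518, 0.0104], [0.0137, -0.0456, 0.0237]]
```

carry_out --moves '[{"hand": 0,"translation": [0.007,-0.035,0.042],"rotation": [0,0,0]},{"hand": 0,"translation": [0.0245,-0.0208,0.0424],"rotation": [0,0,0]},{"hand": 0,"translation": [0.0265,-0.0046,0.0459],"rotation": [0,0,0]},{"hand": 0,"translation": [0.0259,0.012,0.0449],"rotation": [0,0,0]},{"hand": 0,"translation": [0.0228,0.0274,0.0395],"rotation": [0,0,0]},{"hand": 0,"translation": [0.0174,0.0401,0.0302],"rotation": [0,0,0]},{"hand": 0,"translation": [0.0104,0.049,0.018],"rotation": [0,0,0]},{"hand": 0,"translation": [0.0023,0.053,0.004],"rotation": [0,0,0]},{"hand": 0,"translation": [-0.006,0.0518,-0.0104],"rotation": [0,0,0]},{"hand": 0,"translation": [-0.0137,0.0456,-0.0237],"rotation": [0,0,0]}]'

```text
t: 8.7
position: [0.6343, -0.1998, 0.2563]
tcp_rot: [[-0.471, 0.353, -0.808], [0.178, 0.935, 0.305], [0.864, -0.0, -0.503]]
ft_force: [-0.8, -0.6, -0.7]
grip_width: 0.0163
finger_force: 97.9
```

```bash
python3 - <<'E'
from h import *
R=stir(); ps=np.radians(-220);h=-R[:,0]*[1,1,0]*2;n=R[:,1]; delta(tcp_for(np.array([.601,-.213,.0355])+.034*(np.cos(ps)*h+np.sin(ps)*n),R),R)
s=arm.state();T=np.array(s["tcp_rot"]);p=np.array(s["position"]); print("tip now",p-.165*T[:,0]+.157*T[:,2],s["ft_force"],s["moment"])
A=eyes.snapshot("scene")[120:290,100:270,::-1]
cv2.imwrite("pics/f.png",cv2.resize(A,None,fx=3,fy=3,interpolation=2))
E
```

```text
t 8.7 pos [ 0.6343 -0.1998  0.2563] w 0.016287409244661138 q [-0.4636  0.8668  1.0778 -0.1125  2.2349 -1.6919]
[[-0.4709  0.3534 -0.8083]
 [ 0.178   0.9355  0.3053]
 [ 0.8641 -0.0001 -0.5034]]
shift units [ 0.0002 -0.0114 -0.0055]
rot units [-0.      0.0012 -0.    ]
tip now [ 0.5851 -0.1812  0.0347] [-0.8338 -0.6041 -0.6679] [-0.6578 -0.3112  0.0963]
```

View pics/f.png

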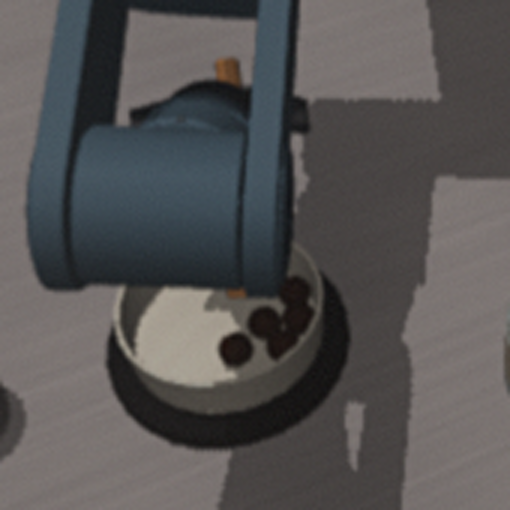

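The blade edge shows at crop (235, 293) and the truffles are being swept ahead of it, towards crop (270, 330). All of them are in the pan and the forces are low, so I'll go on.

carry_out --moves '[{"hand": 0,"translation": [-0.0201,0.027,-0.0375],"rotation": [0,0,0]},{"hand": 0,"translation": [-0.0245,0.0208,-0.0424],"rotation": [0,0,0]},{"hand": 0,"translation": [-0.0265,0.0046,-0.0459],"rotation": [0,0,0]},{"hand": 0,"translation": [-0.0259,-0.012,-0.0449],"rotation": [0,0,0]},{"hand": 0,"translation": [-0.0228,-0.0274,-0.0395],"rotation": [0,0,0]},{"hand": 0,"translation": [-0.0174,-0.0401,-0.0302],"rotation": [0,0,0]},{"hand": 0,"translation": [-0.0104,-0.049,-0.018],"rotation": [0,0,0]},{"hand": 0,"translation": [-0.0023,-0.053,-0.004],"rotation": [0,0,0]},{"hand": 0,"translation": [0.006,-0.0518,0.0104],"rotation": [0,0,0]},{"hand": 0,"translation": [0.0137,-0.0456,0.0237],"rotation": [0,0,0]}]'

```text
t: 10.0
position: [0.6663, -0.2622, 0.257]
tcp_rot: [[-0.471, 0.354, -0.808], [0.178, 0.935, 0.306], [0.864, 0.0, -0.504]]
ft_force: [-0.4, -0.3, 0.0]
grip_width: 0.0163
finger_force: 98.1
```

```bash
python3 - <<'E'
from h import *
R=stir(); ps=np.radians(-40);h=-R[:,0]*[1,1,0]*2;n=R[:,1]; delta(tcp_for(np.array([.601,-.213,.0355])+.034*(np.cos(ps)*h+np.sin(ps)*n),R),R)
s=arm.state();T=np.array(s["tcp_rot"]);p=np.array(s["position"]); print("tip now",p-.165*T[:,0]+.157*T[:,2],s["ft_force"],s["moment"])
E
```

```text
t 10.0 pos [ 0.6663 -0.2622  0.257 ] w 0.016302992307481477 q [-0.5134  0.98    0.8767 -0.178   2.3146 -1.7689]
[[-0.4713  0.3541 -0.8078]
 [ 0.1783  0.9352  0.3059]
 [ 0.8638  0.0001 -0.5039]]
shift units [-0.0032  0.0055 -0.0042]
rot units [ 0.0002  0.0014 -0.0001]
tip now [ 0.6172 -0.2436  0.0354] [-0.3597 -0.2876  0.0059] [-0.1977 -0.4709 -0.0255]
```

carry_out --moves '[{"hand": 0,"translation": [0.018,-0.0349,0.0348],"rotation": [0,0,0]},{"hand": 0,"translation": [0.0245,-0.0208,0.0424],"rotation": [0,0,0]},{"hand": 0,"translation": [0.0265,-0.0046,0.0459],"rotation": [0,0,0]},{"hand": 0,"translation": [0.0259,0.012,0.0449],"rotation": [0,0,0]},{"hand": 0,"translation": [0.0228,0.0274,0.0395],"rotation": [0,0,0]},{"hand": 0,"translation": [0.0174,0.0401,0.0302],"rotation": [0,0,0]},{"hand": 0,"translation": [0.0104,0.049,0.018],"rotation": [0,0,0]},{"hand": 0,"translation": [0.0023,0.053,0.004],"rotation": [0,0,0]},{"hand": 0,"translation": [-0.006,0.0518,-0.0104],"rotation": [0,0,0]},{"hand": 0,"translation": [-0.0137,0.0456,-0.0237],"rotation": [0,0,0]}]'

```text
t: 11.25
position: [0.6345, -0.2015, 0.2564]
tcp_rot: [[-0.471, 0.353, -0.808], [0.178, 0.935, 0.305], [0.864, 0.0, -0.504]]
ft_force: [0.7, 0.4, -0.6]
grip_width: 0.0161
finger_force: 98.1
```

carry_out --moves '[{"hand": 0,"translation": [-0.0201,0.0349,-0.0348],"rotation": [0,0,0]},{"hand": 0,"translation": [-0.0245,0.0208,-0.0424],"rotation": [0,0,0]},{"hand": 0,"translation": [-0.0265,0.0046,-0.0459],"rotation": [0,0,0]},{"hand": 0,"translation": [-0.0259,-0.012,-0.0449],"rotation": [0,0,0]},{"hand": 0,"translation": [-0.0228,-0.0274,-0.0395],"rotation": [0,0,0]},{"hand": 0,"translation": [-0.0174,-0.0401,-0.0302],"rotation": [0,0,0]},{"hand": 0,"translation": [-0.0104,-0.049,-0.018],"rotation": [0,0,0]},{"hand": 0,"translation": [-0.0023,-0.053,-0.004],"rotation": [0,0,0]},{"hand": 0,"translation": [0.006,-0.0518,0.0104],"rotation": [0,0,0]},{"hand": 0,"translation": [0.0137,-0.0456,0.0237],"rotation": [0,0,0]}]'

```text
t: 12.5
position: [0.6664, -0.2619, 0.2564]
tcp_rot: [[-0.47, 0.354, -0.808], [0.177, 0.935, 0.307], [0.865, 0.001, -0.502]]
ft_force: [-0.7, 2.1, -0.9]
grip_width: 0.0164
finger_force: 98.0
```

```bash
python3 - <<'E'
from h import *
R=stir(); ps=np.radians(-40);h=-R[:,0]*[1,1,0]*2;n=R[:,1]; delta(tcp_for(np.array([.601,-.213,.0355])+.034*(np.cos(ps)*h+np.sin(ps)*n),R),R)
eyes.snapshot("scene")
for r in eyes.find_in("truffle1","scene")[:8]:
    b=np.array(r["bbox"])*[512,384,512,384]; P=ray([(b[0]+b[2])/2,(b[1]+b[3])/2],"scene",.039)[0]; print(round(r["conf"],2),P,np.hypot(P[0]-.601,P[1]+.213))
E
```

```text
t 12.5 pos [ 0.6664 -0.2619  0.2564] w 0.01639868986656657 q [-0.513   0.9811  0.8765 -0.1774  2.3155 -1.7691]
[[-0.4702  0.3539 -0.8085]
 [ 0.177   0.9353  0.3065]
 [ 0.8646  0.001  -0.5024]]
shift units [-0.0006  0.0038 -0.006 ]
rot units [0.0003 0.0009 0.0002]
0.67 [ 0.555  -0.1825  0.039 ] 0.05520698184305016
0.57 [ 0.6377 -0.1663  0.039 ] 0.05938899041178694
0.54 [ 0.651 -0.219  0.039] 0.05040475809406289
0.4 [ 0.6564 -0.192   0.039 ] 0.05921903559623883
```

carry_out --moves '[{"hand": 0,"translation": [0.0201,-0.0349,0.0348],"rotation": [0,0,0]},{"hand": 0,"translation": [0.0245,-0.0208,0.0424],"rotation": [0,0,0]},{"hand": 0,"translation": [0.0265,-0.0046,0.0459],"rotation": [0,0,0]},{"hand": 0,"translation": [0.0259,0.012,0.0449],"rotation": [0,0,0]},{"hand": 0,"translation": [0.0228,0.0274,0.0395],"rotation": [0,0,0]},{"hand": 0,"translation": [0.0174,0.0401,0.0302],"rotation": [0,0,0]},{"hand": 0,"translation": [0.0104,0.049,0.018],"rotation": [0,0,0]},{"hand": 0,"translation": [0.0023,0.053,0.004],"rotation": [0,0,0]},{"hand": 0,"translation": [-0.006,0.0518,-0.0104],"rotation": [0,0,0]},{"hand": 0,"translation": [-0.0137,0.0456,-0.0237],"rotation": [0,0,0]}]'

```text
t: 13.85
position: [0.6345, -0.2016, 0.2564]
tcp_rot: [[-0.471, 0.353, -0.808], [0.178, 0.935, 0.305], [0.864, -0.0, -0.504]]
ft_force: [0.6, -0.5, -1.2]
grip_width: 0.0163
finger_force: 98.3
```

carry_out --moves '[{"hand": 0,"translation": [-0.0201,0.0349,-0.0348],"rotation": [0,0,0]},{"hand": 0,"translation": [-0.0245,0.0208,-0.0424],"rotation": [0,0,0]},{"hand": 0,"translation": [-0.0265,0.0046,-0.0459],"rotation": [0,0,0]},{"hand": 0,"translation": [-0.0259,-0.012,-0.0449],"rotation": [0,0,0]},{"hand": 0,"translation": [-0.0228,-0.0274,-0.0395],"rotation": [0,0,0]},{"hand": 0,"translation": [-0.0174,-0.0401,-0.0302],"rotation": [0,0,0]},{"hand": 0,"translation": [-0.0104,-0.049,-0.018],"rotation": [0,0,0]},{"hand": 0,"translation": [-0.0023,-0.053,-0.004],"rotation": [0,0,0]},{"hand": 0,"translation": [0.006,-0.0518,0.0104],"rotation": [0,0,0]},{"hand": 0,"translation": [0.0137,-0.0456,0.0237],"rotation": [0,0,0]}]'

```text
t: 15.1
position: [0.6666, -0.2617, 0.2567]
tcp_rot: [[-0.471, 0.354, -0.808], [0.176, 0.935, 0.307], [0.864, 0.003, -0.503]]
ft_force: [0.3, 6.5, 0.3]
grip_width: 0.0164
finger_force: 98.7
```

carry_out --moves '[{"hand": 0.0,"translation": [0.03,0,-0.017],"rotation": [0,0,0]},{"hand": 0.0,"translation": [0.06,0,-0.035],"rotation": [0,0,0]},{"hand": 0.0,"translation": [0.06,0,-0.035],"rotation": [0,0,0]},{"hand": 0.0,"translation": [0.07,0,-0.041],"rotation": [0,0,0]},{"hand": 0.0,"translation": [0.07,0,-0.041],"rotation": [0,0,0]},{"hand": 0.0,"translation": [0.07,0,-0.041],"rotation": [0,0,0]},{"hand": 0.0,"translation": [0.07,0,-0.041],"rotation": [0,0,0]},{"hand": 0.0,"translation": [0.07,0,-0.041],"rotation": [0,0,0]},{"hand": 0.0,"translation": [0,0,0],"rotation": [0,-0.03,0]},{"hand": 0.0,"translation": [0,0,0],"rotation": [0,-0.04,0]}]'

```text
t: 16.35
position: [0.6673, -0.2617, 0.3726]
tcp_rot: [[-0.638, 0.354, -0.684], [0.242, 0.935, 0.259], [0.731, -0.0, -0.682]]
ft_force: [-0.9, -0.2, -0.7]
grip_width: 0.016
finger_force: 98.3
```

```bash
python3 - <<'E'
from h import *
a=np.radians(-20.7);d=np.array([np.cos(a),np.sin(a),0]);x=-d;z=np.array([0,0,-1.]);R=np.c_[x,np.cross(z,x),z]
P=np.array([.614,.161,0])-.077*d+[0,0,.40]; print(P); delta(P,R)
A=eyes.snapshot("scene")[120:290,100:270,::-1]
cv2.imwrite("pics/g.png",cv2.resize(A,None,fx=3,fy=3,interpolation=2))
E
```

```text
[0.542  0.1882 0.4   ]
t 16.35 pos [ 0.6673 -0.2617  0.3726] w 0.015955675618344115 q [-0.5158  0.7996  0.8921 -0.1457  2.2586 -1.7693]
[[-0.6382  0.3539 -0.6837]
 [ 0.2415  0.9353  0.2587]
 [ 0.731  -0.     -0.6824]]
shift units [1.0432 1.8824 0.917 ]
rot units [ 0.0001 -0.2609 -0.0001]
```

View pics/g.png

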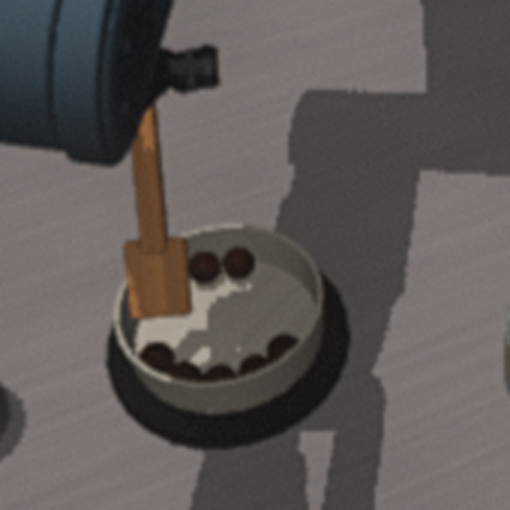

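All seven truffles are in the pan: two at the rear at crop (205, 266) and (238, 262), and five along the front wall. The blade has been lifted clear, so I'll go back to the block.

carry_out --moves '[{"hand": 0,"translation": [0.1304,0.2353,0.1146],"rotation": [0,0,0]},{"hand": 0,"translation": [0.1304,0.2353,0.1146],"rotation": [0,0,0]},{"hand": 0,"translation": [0.1304,0.2353,0.1146],"rotation": [0,0,0]},{"hand": 0,"translation": [0.1304,0.2353,0.1146],"rotation": [0,0,0]},{"hand": 0,"translation": [0.1304,0.2353,0.1146],"rotation": [0,0,0]},{"hand": 0,"translation": [0.1304,0.2353,0.1146],"rotation": [0,0,0]},{"hand": 0,"translation": [0.1304,0.2353,0.1146],"rotation": [0,0,0]},{"hand": 0,"translation": [0.1304,0.2353,0.1146],"rotation": [0,0,0]},{"hand": 0,"translation": [0,0,0],"rotation": [0,-0.05,0]},{"hand": 0,"translation": [0,0,0],"rotation": [0,-0.05,0]}]'

```text
t: 17.65
position: [0.5416, 0.189, 0.4011]
tcp_rot: [[-0.819, 0.351, -0.454], [0.308, 0.936, 0.169], [0.484, -0.001, -0.875]]
ft_force: [0.1, 0.3, -0.2]
grip_width: 0.0167
finger_force: 98.3
```

carry_out --moves '[{"hand": 0,"translation": [0,0,0],"rotation": [0,-0.05,0]},{"hand": 0,"translation": [0,0,0],"rotation": [0,-0.05,0]},{"hand": 0,"translation": [0,0,0],"rotation": [0,-0.04,0]},{"hand": 0,"translation": [0,0,0],"rotation": [0,-0.02,0]},{"hand": 0,"translation": [0,0,0.14],"rotation": [0,0,0]},{"hand": 0,"translation": [0,0,0.14],"rotation": [0,0,0]},{"hand": 0,"translation": [0,0,0.14],"rotation": [0,0,0]},{"hand": 0,"translation": [0,0,0.14],"rotation": [0,0,0]},{"hand": 0,"translation": [0,0,0.1],"rotation": [0,0,0]},{"hand": 0,"translation": [0,0,0.0],"rotation": [0,0,0]}]'

```text
t: 18.9
position: [0.5402, 0.1883, 0.2672]
tcp_rot: [[-0.935, 0.353, -0.012], [0.353, 0.935, 0.001], [0.011, -0.003, -1.0]]
ft_force: [0.8, 0.5, -0.9]
grip_width: 0.0163
finger_force: 98.3
```

```bash
python3 - <<'E'
from h import *
a=np.radians(-20.7);d=np.array([np.cos(a),np.sin(a),0]);x=-d;z=np.array([0,0,-1.]);R=np.c_[x,np.cross(z,x),z]
delta(np.array([.614,.161,.192])-[.077,.077,0]*d,R)
cv2.imwrite("pics/i.png",cv2.resize(eyes.snapshot("scene")[100:250,220:420,::-1],None,fx=4,fy=4,interpolation=2))
E
```

```text
t 18.9 pos [0.5402 0.1883 0.2672] w 0.01633333432847039 q [ 0.1274  0.3375  1.7151  0.0028  1.1003 -1.0835]
[[-0.9354  0.3533 -0.0115]
 [ 0.3534  0.9355  0.001 ]
 [ 0.0111 -0.0031 -0.9999]]
shift units [-0.0125  0.0038  0.3759]
rot units [-0.001  -0.0035  0.    ]
```

View pics/i.png

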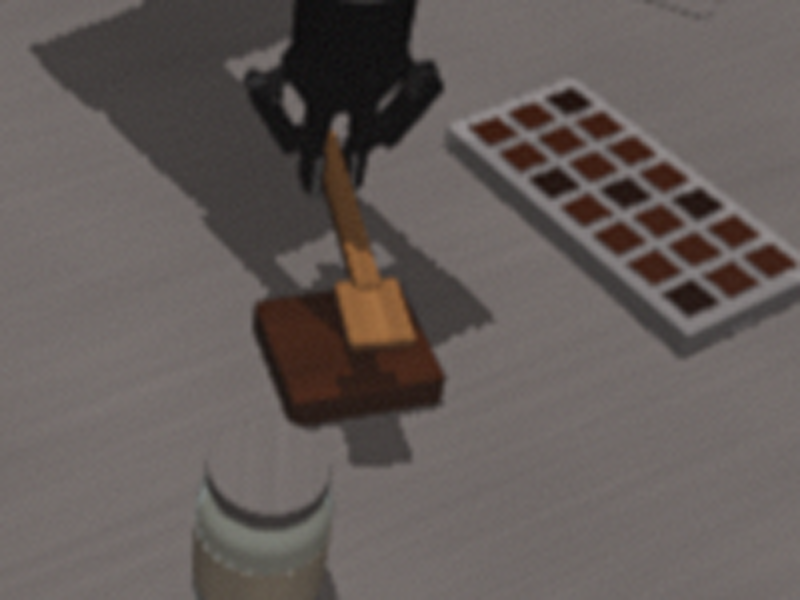

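The spatula hangs level above the block, with its blade at crop (375, 315). I'll lower it gently to just above contact.

carry_out --moves '[{"hand": 0,"translation": [-0.006,0.004,0.08],"rotation": [0,-0.0035,0]},{"hand": 0,"translation": [-0.006,0,0.08],"rotation": [0,0,0]},{"hand": 0,"translation": [0,0,0.08],"rotation": [0,0,0]},{"hand": 0,"translation": [0,0,0.07],"rotation": [0,0,0]},{"hand": 0,"translation": [0,0,0.03],"rotation": [0,0,0]},{"hand": 0,"translation": [0,0,0.015],"rotation": [0,0,0]},{"hand": 0,"translation": [0,0,0.01],"rotation": [0,0,0]},{"hand": 0,"translation": [0,0,0],"rotation": [0,0,0]},{"hand": 0,"translation": [0,0,0],"rotation": [0,0,0]},{"hand": 0,"translation": [0,0,0],"rotation": [0,0,0]}]'

```text
t: 20.2
position: [0.544, 0.1884, 0.196]
tcp_rot: [[-0.935, 0.354, 0.005], [0.354, 0.935, -0.002], [-0.005, 0.0, -1.0]]
ft_force: [0.3, -0.3, -0.7]
grip_width: 0.0165
finger_force: 98.3
```

carry_out --moves '[{"hand": 0,"translation": [0,0,0.008],"rotation": [0,0.0015,0]},{"hand": 0,"translation": [0,0,0.008],"rotation": [0,0,0]},{"hand": 0,"translation": [0,0,0.006],"rotation": [0,0,0]},{"hand": 0,"translation": [0,0,0],"rotation": [0,0,0]},{"hand": 0,"translation": [0,0,0],"rotation": [0,0,0]},{"hand": 0.25,"translation": [0,0,0],"rotation": [0,0,0]},{"hand": 0.4,"translation": [0,0,0],"rotation": [0,0,0]},{"hand": 0.6,"translation": [0,0,0],"rotation": [0,0,0]},{"hand": 0.6,"translation": [0,0,0],"rotation": [0,0,0]},{"hand": 0.6,"translation": [0,0,0],"rotation": [0,0,0]}]'

```text
t: 21.45
position: [0.5439, 0.1884, 0.1913]
tcp_rot: [[-0.935, 0.354, 0.0], [0.354, 0.935, -0.0], [-0.0, -0.0, -1.0]]
ft_force: [-0.1, 0.7, -0.7]
grip_width: 0.0515
finger_force: 0.0
```

carry_out --moves '[{"hand": 0.6,"translation": [0,0,0],"rotation": [0,0,0]},{"hand": 0.6,"translation": [0,0,-0.03],"rotation": [0,0,0]},{"hand": 0.6,"translation": [0,0,-0.06],"rotation": [0,0,0]},{"hand": 0.6,"translation": [0,0,-0.1],"rotation": [0,0,0]},{"hand": 0.6,"translation": [0,0,-0.15],"rotation": [0,0,0]},{"hand": 0.6,"translation": [0,0,-0.15],"rotation": [0,0,0]},{"hand": 0.6,"translation": [0,0,-0.15],"rotation": [0,0,0]},{"hand": 0.6,"translation": [0,0,-0.15],"rotation": [0,0,0]},{"hand": 0.6,"translation": [0,0,0],"rotation": [0,0,0]},{"hand": 0.6,"translation": [0,0,0],"rotation": [0,0,0]}]'

```text
t: 22.7
position: [0.5435, 0.1883, 0.3495]
tcp_rot: [[-0.935, 0.354, 0.0], [0.354, 0.935, -0.0], [-0.0, 0.0, -1.0]]
ft_force: [-0.2, -0.4, -0.7]
grip_width: 0.0514
finger_force: 0.0
```

```bash
python3 - <<'E'
from h import *
A=eyes.snapshot("scene")[130:300,110:350,::-1]; print(arm.state()["t"])
cv2.imwrite("pics/k.png",cv2.resize(A,None,fx=3.3,fy=3.3,interpolation=2))
E
```

```text
22.75
```

View pics/k.png

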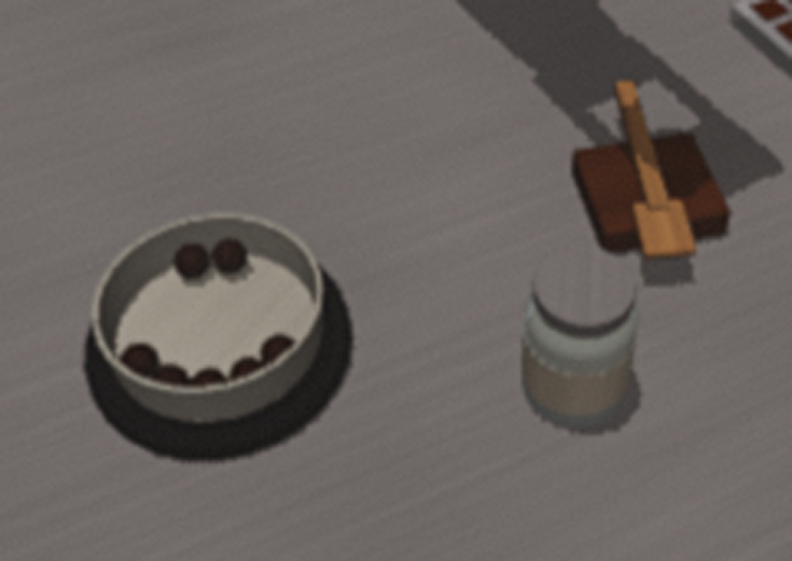

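The spatula lies flat on the block at crop (650, 190), released. All seven truffles are in the pan, five of them now along the front wall that was empty before.

```bash
python3 -c "
from workcell import sign_off
print(sign_off())"
```

```text
the job is handed in; nothing more can be done
None
```

Job handed in at about 23 s: the truffles were stirred clockwise for three rounds and all seven stayed in the pan, and the spatula lies flat and released across its block; the mould, jar and mug were not touched, and the hand-in gave no verdict.

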